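# Scrub out an ink tub in the guarded wash stand

### The arm

A 6-joint arm with a two-finger parallel gripper is mounted at the origin on the work surface. World frame = base frame: x ahead of the robot, y to its left, z up, the work surface at z = 0. Lengths are in mm, angles in rad, forces in N, time in s.
With the tool pointing down it reaches from about 350 to 775 mm from the base axis. Payload 7.3 kg.
Tool frame: the origin (TCP) lies on the centre line of the jaws, within the pads' length; the fingertips stand bot.tip_reach ahead of it and the grasp point (between the pads) lies 6 mm ahead of it (bot.tip_reach is the distance from the TCP to the fingertips, in mm); z points along the fingers, y is the direction in which the jaws open and shut (so a half turn about z gives the same grasp; the last joint's range is limited). The gripper opens to 92 mm and grips with 3 to 60 N. Pads are 19 mm wide; open, the fingers measure 130 mm over their backs; the gripper's body (75 mm by 190 mm) begins 47 mm behind the grasp point.
Start: joints at [-1.26, 0.342, 1.524, -0, 1.275, -0.146], TCP at [231.59, -471.178, 251.741] pointing down, gripper open.
Joint ranges: [-2.53, 2.53], [-0.77, 2.02], [0.04, 2.7], [-1, 4.14], [0.28, 2.66], [-3.11, 3.11]. Speed limits (rad/s): [2.57, 2.57, 3.14, 3.14, 3.14, 3.14].

### API

Orientations are given as [roll, pitch, yaw] about the fixed x, y, z axes, in that order (R = Rz(yaw) Ry(pitch) Rx(roll)).
In Python, from plant import bot gives the robot as it stands.
- The arm moves only by the tool step_arm, never from a script. Its argument "deltas" is a list of rows, each a list of 6 numbers: the shift along the tool's x, y, z in mm, then the turn, a rotation vector about the tool's x, y, z in rad. A call has 1 to 5 rows; each row is the pose to reach, as a shift and turn from the pose commanded when the call began, along the tool's axes at that moment; what a row does not reach only later rows make up. A row lasts 1/12 s, in which the tool goes at most 41.7 mm and 7.16 degrees, less where a joint would pass 70% of its speed; a pose out of reach is approached as far as the arm can. A call with a gripper value outside its range is refused whole. "fingers" is the finger opening in mm, from 0 to 91.8, set as the call begins (left out, the last holds). The fingers move at their own pace and stop on an object; the grip force is fixed at half the most. Time passes only in rows, so rows that repeat a pose let the fingers close. It gives the time, the measured TCP pose, the force and the opening at its end, in the units of the state.
- bot.get_obs(): the state, without advancing time (a new reading comes with each control period).
- bot.capture(name): name is "scene" or "top"; returns a dict with "color" (480x640x3 uint8, red, green, blue), "fx", "fy", "cx", "cy" (pixels), "R" (3x3) and "t" (3): a world point X has camera coordinates R X + t. Camera axes: x right, y down, z forward; pixel columns grow to the right and rows downward; lengths in mm; the calibration is good to about 2 mm. A picture is of the moment at which its call begins. There is no depth.
- bot.close_job(): hands the job in, once; it reports no verdict.
Trained networks look in a picture, given as the dict that the camera call returned (one of the last four; its "shot" number tells which), for a name from the list of things; names that differ only in an ending like _2 or _b are one class to them, and where a whole thing is asked for, a point or a joint stands for the part that bears it (a point fixed in the world has none). Each returns a list of dicts, best first, with "p" (0 to 1); they miss things now and then, are a little off and sometimes report something else, mostly with a low value. They report only what shows in the picture. A call takes as long as a camera call.
- bot.boxes_of(query, picture): "rect" ([centre column, centre row, width, height] in pixels, round what is visible of it).
The state is a dict: "time": time; "joint_positions": joint angles; "dq": joint speeds; "tau": joint torques, N m; "tool_pos": TCP position; "tcp_rot": TCP orientation; "contact_force": force on the tool from outside, world axes, zero at the start; "moment": the same for the moment, N m; "grip_width": finger opening in mm.
Only numpy, scipy, OpenCV 4.12 (cv2) and the standard library are available. Lean on these libraries where they do the work, as an engineer would, in place of code of your own. Each camera call takes 0.05 s, during which the arm holds its last target. There are 200 camera calls.

### The job

Take the long brush from its drip rack, set it gently (do not drop it) head down on the floor of the empty white ink tub in the wash stand and let go of it; then swing the red guard closed by its black knob, round the brush handle and fully into its catch. Take the brush again by the end of its handle from above and, without letting go, scrub straight up and down three times, each time about 6 cm up and all the way back down to the tub's floor, and leave it standing there upright under the closed guard. Leave the tub in its socket and do not disturb the inks, tape, squeegee and ink knife.

Things in the scene. Friction and masses are not known exactly. Their poses are not given: they have to be found in the camera images.
- brush: Tub brush, 200 mm long, about 0.15 kg: hard round blue bristle head (64 mm diameter, 50 mm long) on a straight round yellow handle (18 mm diameter, 150 mm long). Origin: centre of the head's flat underside, the end away from the handle; +z runs from there to the handle's end. It starts in the drip rack, its handle rising 30 degrees above level.
- brush_end (a point): Centre of the brush handle's free end, 200 mm from the brush's origin along its z.
- rack: Drip rack fixed to the bench: black base 200 x 100 x 12 mm with steel troughs open to the top, under the brush's head and under its handle 84 to 96 mm from the brush's origin; the handle beyond is free. Origin: centre of the underside; +x is the level direction in which the handle points. Here the brush's origin is at (-85, 0, 46) mm, its handle's end at (88, 0, 146) mm.
- stand: Wash stand fixed to the bench: aluminium base 150 (x) x 220 (y) x 12 mm with a 30 mm high socket ring that holds the tub at its centre, a steel hinge post at (0, 72) mm, and a catch bracket on a post at (-20, -78) mm, up to 164 mm high. Origin: centre of the base's underside.
- tub: Empty round white plastic ink tub, loose in the socket of the stand: outer diameter 94 mm, wall 4 mm (inner diameter 86 mm), 120 mm high, floor 5 mm thick. Origin: centre of its underside (12 mm above the bench); +z up out of the mouth.
- guard (a joint): Angle of the red guard (rad) about its vertical hinge: 0 = closed, in its catch (end of travel), growing to 1.8 as it opens; it stays where it is left. Closed, the guard reaches from the hinge along the stand's -y across the middle of the tub's mouth; open, it has swung towards the stand's +x, clear of the mouth.
- guard_knob (a point): Centre of the top of the guard's black knob, an upright pin of 14 mm diameter that stands 49 mm above the guard, 150 mm from the hinge axis; its top is 197 mm above the bench. At joint angle q it lies in the stand's frame at (150 sin q, 72 - 150 cos q) mm.
- guard_hinge (a point): Point on the guard's vertical hinge axis, 144 mm above the bench, at (0, 72) mm in the stand's frame. The guard is a flat red fork, 140 to 148 mm above the bench (8 mm over the tub's rim). Its 46 mm wide slot, 49 to 95 mm from this axis and open to the closing side, passes round the handle; the head cannot pass: standing on the tub's floor it can rise about 73 mm.
- ink_red: Closed jar of red ink, 84 mm diameter, 98 mm high; origin: centre of its underside. Leave alone.
- ink_green: Closed jar of green ink, 84 mm diameter, 98 mm high; origin: centre of its underside. Leave alone.
- tape: Roll of cream tape, 96 mm diameter, 25 mm high; origin: centre of its underside. Leave alone.
- squeegee: Wooden squeegee, 200 mm along its y, 66 mm wide, 30 mm high; origin: underside of the wooden part. Leave alone.
- knife: Ink knife (spatula) 200 mm long lying along its x. Leave alone.

How it is judged:
By the outcome, as a careful person would: the job done as asked, in the order asked, and still so for the second after the job is handed in, with the robot touching nothing.
It also fails if it takes over 72 s, if anything falls off the work surface, if the arm or the gripper's body presses on something with over 40 N, if the wrist force passes 120 N, or if a joint passes its speed limit or range.

## Working session

There is one attempt and no reset: what is moved stays moved. The work goes in short steps, Python scripts to look and compute and a tool call to move; the robot and the scene stay as the last step left them, time stands still between calls to the robot, and variables do not carry over. Pictures are saved under pics/ and viewed, about 8 in all and at most 12, crops included, and the job is handed in when it is done.

Besides the shell and the picture viewer there is one more tool, called after "Call:" in YAML: its name, and indented under it one key for each argument. step_arm: Moves the arm, as the interface text tells. Its arguments: {"type":"object","properties":{"deltas":{"type":"array"},"fingers":{"type":"number"}},"required":["deltas"]}

```bash
mkdir -p pics
cat > h.py <<'E'
import numpy as np, cv2
from plant import bot
def shot(n,tag):
    c=bot.capture(n); cv2.imwrite(f'pics/{tag}.png',c['color'][:,:,::-1]); return c
def proj(c,X):
    p=np.array(c['R'])@np.array(X,float)+np.array(c['t']); return np.array([c['fx']*p[0]/p[2]+c['cx'],c['fy']*p[1]/p[2]+c['cy']])
def back(c,uv,z):
    R=np.array(c['R']);t=np.array(c['t']);o=-R.T@t
    d=R.T@np.array([(uv[0]-c['cx'])/c['fx'],(uv[1]-c['cy'])/c['fy'],1]); return o+d*(z-o[2])/d[2]
E
python3 - <<'E'
from h import *
print(bot.get_obs(), bot.tip_reach)
for n in('scene','top'):
    c=shot(n,n+'0'); print(n,c['fx'],-np.array(c['R']).T@np.array(c['t']),np.array(c['R']).round(2).tolist())
    for q in('brush','rack','stand','tub','guard','guard_knob','brush_end'):
        print(q,[(np.round(b['rect']).tolist(),round(b['p'],2)) for b in bot.boxes_of(q,c)[:2]])
E
```

```text
{'time': 0.0, 'joint_positions': array([-1.26004594e+00,  3.42700645e-01,  1.52504084e+00,  2.41918071e-05,
        1.27536691e+00, -1.46033782e-01]), 'dq': array([ 0.00031082,  0.0015502 , -0.00208976, -0.00026848,  0.00114034,
        0.00094812]), 'tau': array([ 1.88195205e-03, -4.31233013e+01, -2.44226950e+01,  7.18786893e-02,
        5.58695721e-02, -1.16204092e-04]), 'tool_pos': array([ 231.4544943 , -470.81324356,  251.04806664]), 'tcp_rot': array([-3.14009641e+00, -2.43450590e-04,  4.56776925e-01]), 'contact_force': array([ 0.17418656,  0.50569809, -0.24079169]), 'moment': array([-0.04479107,  0.00465092,  0.00717802]), 'grip_width': 91.91250014234669} 25.0
scene 446.1424337318776 [1020.15646284  426.68879017  908.8880037 ] [[-0.72, 0.69, 0.0], [0.51, 0.54, -0.67], [-0.47, -0.48, -0.74]]
brush [([292.0, 213.0, 44.0, 30.0], 0.94)]
rack [([286.0, 246.0, 69.0, 53.0], 0.92)]
stand [([411.0, 323.0, 118.0, 119.0], 0.73)]
tub [([420.0, 313.0, 51.0, 62.0], 0.55), ([412.0, 323.0, 119.0, 122.0], 0.47)]
guard [([427.0, 338.0, 75.0, 59.0], 0.75)]
guard_knob [([425.0, 338.0, 73.0, 62.0], 0.96)]
brush_end [([293.0, 212.0, 52.0, 25.0], 0.87)]
top 587.6896581359781 [ 265.74483934  -32.93884641 1575.57961461] [[-0.01, -1.0, -0.0], [-0.98, 0.02, -0.22], [0.22, 0.0, -0.98]]
brush [([412.0, 275.0, 38.0, 79.0], 0.63)]
rack [([403.0, 282.0, 59.0, 82.0], 0.62)]
stand [([242.0, 264.0, 94.0, 104.0], 0.77)]
tub [([246.0, 280.0, 44.0, 43.0], 0.57)]
guard [([210.0, 252.0, 26.0, 75.0], 0.83), ([291.0, 182.0, 35.0, 37.0], 0.16)]
guard_knob [([214.0, 251.0, 29.0, 73.0], 0.83)]
brush_end [([412.0, 276.0, 39.0, 76.0], 0.69)]
```

```bash
python3 -c "
import cv2,numpy as np
print([cv2.imread(f'pics/{n}0.png').shape for n in('scene','top')])"
```

```text
[(480, 640, 3), (480, 640, 3)]
```

View pics/top0.png

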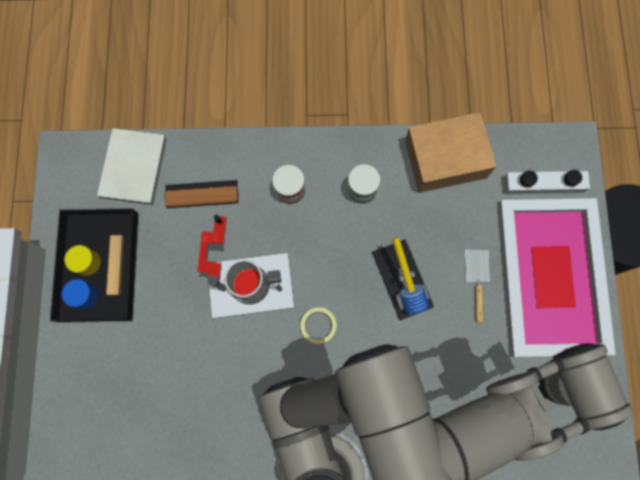

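View pics/scene0.png

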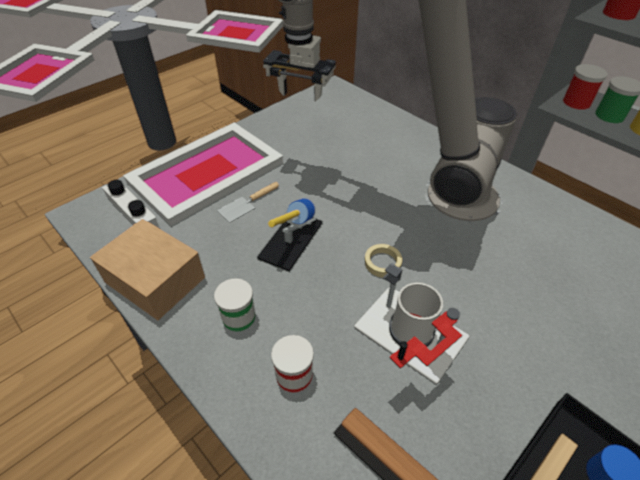

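Run:
```python
import cv2,numpy as np
t=cv2.imread('pics/top0.png');s=cv2.imread('pics/scene0.png')
def cr(im,x,y,w,h,k):
    return cv2.resize(im[y:y+h,x:x+w],None,fx=k,fy=k,interpolation=cv2.INTER_CUBIC)
a=np.vstack([np.hstack([cr(t,190,205,133,100,3),cr(t,350,225,133,100,3)]),np.hstack([cr(s,340,250,133,133,3)[:300],cr(s,230,180,133,100,3)])])
cv2.imwrite('pics/c.png',a)
# yellow, blue, red masks
for n,im in(('top',t),('scene',s)):
    h=cv2.cvtColor(im,cv2.COLOR_BGR2HSV)
    win=(slice(225,325),slice(365,440)) if n=='top' else (slice(190,250),slice(255,330))
    for nm,lo,hi in(('yel',(20,120,80),(32,255,255)),('blue',(100,120,60),(125,255,255))):
        m=cv2.inRange(h,lo,hi)[win];ys,xs=np.nonzero(m)
        r=cv2.minAreaRect(np.c_[xs,ys].astype(np.float32)); print(n,nm,len(xs),(cv2.boxPoints(r)+[win[1].start,win[0].start]).round(1).tolist())
```

```text
top yel 424 [[391.2, 238.8], [399.2, 236.3], [415.6, 289.6], [407.6, 292.0]]
top blue 424 [[400.9, 296.0], [424.9, 289.5], [430.2, 309.0], [406.2, 315.5]]
scene yel 189 [[267.4, 221.0], [297.2, 209.1], [299.6, 215.0], [269.8, 226.9]]
scene blue 157 [[295.9, 200.8], [309.2, 195.5], [317.3, 215.7], [304.0, 221.0]]
```

View pics/c.png

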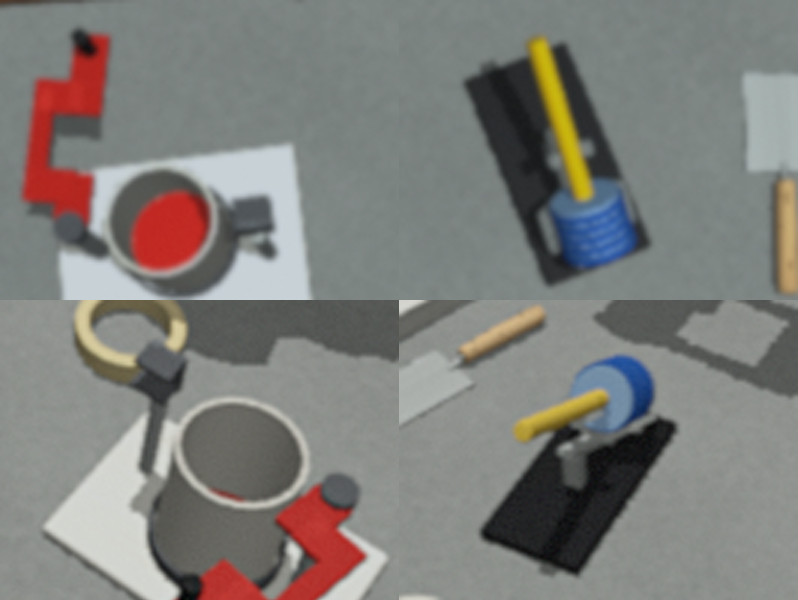

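```bash
cat >> h.py <<'E'
from scipy.optimize import least_squares
from scipy.spatial.transform import Rotation as Ro
def tf(p,X):
    c,s=np.cos(p[2]),np.sin(p[2]); return [p[0]+c*X[0]-s*X[1],p[1]+s*X[0]+c*X[1],X[2]]
def goal(pos,R):  # deltas from present measured pose to target pose (R: matrix)
    o=bot.get_obs(); R0=Ro.from_euler('xyz',o['tcp_rot']).as_matrix()
    return (R0.T@(np.array(pos)-o['tool_pos'])).round(1).tolist(),Ro.from_matrix(R0.T@R).as_rotvec().round(3).tolist()
E
python3 - <<'E'
from h import *
T=bot.capture('top');S=bot.capture('scene')
def knob(q): return [150*np.sin(q),72-150*np.cos(q),197]
obs=lambda p:[(T,[0,0,132],(244.3,278.3)),(S,[0,0,132],(420.3,300.7)),(T,[75,-110,12],(287.3,253.3)),(T,[-20,-78,164],(274.3,276.7)),
 (S,[-20,-78,164],(394,271)),(T,[0,72,152],(213.3,281)),(S,[0,72,152],(453.3,313.3)),(T,knob(p[3]),(216,215.7)),(S,knob(p[3]),(404,346))]
f=lambda p:np.concatenate([proj(c,tf(p,X))-u for c,X,u in obs(p)])
r=least_squares(f,[450,200,0,1.5],loss='soft_l1');print('stand',r.x.round(3));print(f(r.x).reshape(-1,2).round(1).tolist())
print('knob',tf(r.x,knob(r.x[3])))
br=lambda s:[-85+s*.866,0,46+s*.5]
ob=[(T,br(200),(396,239.2)),(S,br(199),(269.5,223.3)),(T,br(25),(416.5,302)),(S,br(25),(307,208)),(T,br(52),(410.5,288))]
g=lambda p:np.concatenate([proj(c,tf(p,X))-u for c,X,u in ob])
r=least_squares(g,[480,-200,0.2],loss='soft_l1');print('rack',r.x.round(3));print(g(r.x).reshape(-1,2).round(1).tolist())
for s in(0,150,160,200):print(s,np.round(tf(r.x,br(s)),1))
E
```

```text
stand [4.91877e+02 1.85798e+02 1.36000e-01 1.36300e+00]
[[-1.2, -1.5], [-1.2, -0.5], [-0.7, -2.8], [-0.3, 1.4], [0.5, -4.1], [-0.7, -1.0], [-1.0, -0.3], [-0.8, 0.3], [0.2, -1.6]]
knob [np.float64(631.7550347264354), np.float64(246.2552577745297), 197]
rack [ 4.94922e+02 -2.24578e+02  3.22000e-01]
[[0.4, -0.1], [1.1, -1.1], [-2.9, -1.5], [-5.0, 2.0], [0.5, 3.3]]
0 [ 414.3 -251.5   46. ]
150 [ 537.5 -210.4  121. ]
160 [ 545.7 -207.6  126. ]
200 [ 578.6 -196.7  146. ]
```

Run:
```python
from h import *
T=bot.capture('top');S=bot.capture('scene')
br=lambda s:[-85+s*.866,0,46+s*.5]
# scene base corners from crop: x=230+(X-399)/3,y=180+(Y-300)/3
sc=lambda X,Y:(230+(X-399)/3,180+(Y-300)/3)
ob=[(T,[100,50,12],(372,252.3)),(T,[-100,50,12],(400.3,320)),(T,[-100,-50,12],(433.7,306)),(T,[100,-50,12],(405.3,239.3)),
(T,br(200),(396,239.2)),(S,br(199),(269.5,223.3)),(T,br(51),(411,287)),
(S,[100,50,6],sc(578,572)),(S,[100,-50,8],sc(483,535)),(S,[-100,50,12],sc(676,424))]
g=lambda p:np.concatenate([proj(c,tf(p,X))-u for c,X,u in ob])
r=least_squares(g,[480,-200,0.2],loss='soft_l1');print('rack',r.x.round(3));print(g(r.x).reshape(-1,2).round(1).tolist())
for s in(0,150,160,200):print(s,np.round(tf(r.x,br(s)),1))
yaw=r.x[2]
# grasp s=155, tool z at elevation -90-b in handle plane
for s in(155,):
  for b in (0,0.25):
    zt=np.array([-np.sin(b)*np.cos(yaw),-np.sin(b)*np.sin(yaw),-np.cos(b)])
    y=np.array([-np.sin(yaw),np.cos(yaw),0])
    for sg in(1,-1):
      R=np.c_[np.cross(sg*y,zt),sg*y,zt]; P=np.array(tf(r.x,br(s)))
      print(s,b,sg,'tcp',(P-6*zt).round(1),goal(P-6*zt-100*zt,R))
```

```text
rack [ 4.9896e+02 -2.2409e+02  3.6000e-01]
[[-0.9, -0.9], [-0.5, 0.5], [0.9, 0.6], [-0.2, -1.1], [-1.1, -1.2], [1.1, 0.2], [0.4, 2.9], [-0.5, -0.0], [-2.3, -1.0], [-0.1, -1.7]]
0 [ 419.4 -254.    46. ]
150 [ 541.  -208.3  121. ]
160 [ 549.1 -205.2  126. ]
200 [ 581.5 -193.   146. ]
155 0 1 tcp [ 545.  -206.8  129.5] ([397.9, -99.1, 22.2], [-0.0, 0.0, -3.045])
155 0 -1 tcp [ 545.  -206.8  129.5] ([397.9, -99.1, 22.2], [0.0, 0.0, 0.097])
155 0.25 1 tcp [ 546.4 -206.2  129.3] ([424.0, -96.5, 25.5], [0.38, 0.019, -3.022])
155 0.25 -1 tcp [ 546.4 -206.2  129.3] ([424.0, -96.5, 25.5], [0.012, -0.25, 0.096])
```

Call:
step_arm:
  deltas:
    - [20,-4.6,1.2,0,0,0]
    - [60,-13.8,3.6,0,0,0]
    - [100,-23,6,0,0,0]
    - [140,-32.2,8.4,0,0,0]
    - [180,-41.4,10.8,0,0,0]
  fingers: 60

```text
time: 1.42
tool_pos: [375.9, -353.4, 241.0]
tcp_rot: [3.141, -0.0, 0.456]
contact_force: [0.0, -1.1, -0.7]
grip_width: 63.1
```

Call:
step_arm:
  deltas:
    - [40,-9.2,2.4,0,0,0]
    - [80,-18.4,4.8,0,0,0]
    - [120,-27.6,7.2,0,0,0]
    - [160,-36.8,9.6,0,0,0]
    - [200,-46,12,0,0,0]

```text
time: 1.83
tool_pos: [535.5, -223.5, 228.9]
tcp_rot: [3.141, -0.0, 0.457]
contact_force: [0.7, -0.6, 0.1]
grip_width: 59.8
```

Call:
step_arm:
  deltas:
    - [25,-5,1.5,0,-0.08,0.03]
    - [44,-9,2.5,0,-0.17,0.06]
    - [44,-9,2.5,0.012,-0.25,0.096]
    - [44,-9,2.5,0.012,-0.25,0.096]
    - [44,-9,2.5,0.012,-0.25,0.096]

```text
time: 2.25
tool_pos: [570.1, -197.0, 225.2]
tcp_rot: [-3.14, 0.25, 0.363]
contact_force: [-0.8, -0.9, -0.4]
grip_width: 60.1
```

```bash
cat > g.py <<'E'
from h import *
import sys
def Rt(yaw,b,sg=-1):
    zt=np.array([-np.sin(b)*np.cos(yaw),-np.sin(b)*np.sin(yaw),-np.cos(b)]); y=sg*np.array([-np.sin(yaw),np.cos(yaw),0])
    return np.c_[np.cross(y,zt),y,zt],zt
def st():
    o=bot.get_obs();print('t',round(o['time'],2),'pos',o['tool_pos'].round(1),'rot',o['tcp_rot'].round(3),'q',o['joint_positions'].round(2),'F',o['contact_force'].round(1),'w',round(o['grip_width'],1))
E
python3 - <<'E'
from g import *
st()
R,z=Rt(.36,.25);P=np.array([545,-206.8,123.5])
print(goal(P-46*z,R),goal(P-6*z,R))
c=shot('scene','s1');cv2.imwrite('pics/s1c.png',cv2.resize(c['color'][130:290,180:390,::-1],None,fx=3,fy=3,interpolation=cv2.INTER_CUBIC))
c=shot('top','t1');cv2.imwrite('pics/t1c.png',cv2.resize(c['color'][180:340,330:540,::-1],None,fx=3,fy=3,interpolation=cv2.INTER_CUBIC))
E
```

```text
t 2.25 pos [ 570.1 -197.   225.2] rot [-3.14   0.25   0.363] q [-0.38  0.62  1.16 -0.17  1.55  0.85] F [-0.8 -0.9 -0.4] w 60.1
([-1.0, 0.3, 59.2], [-0.0, -0.0, 0.003]) ([-1.0, 0.3, 99.2], [-0.0, -0.0, 0.003])
```

View pics/s1c.png

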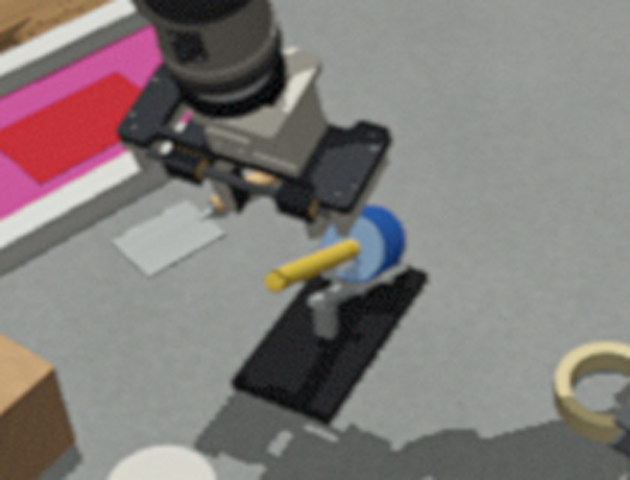

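Call:
step_arm:
  deltas:
    - [-1,0,25,0,0,0]
    - [-1,0,55,0,0,0]
    - [-1,0,80,0,0,0]
    - [-1,0,95,0,0,0]
    - [-1,0,99,0,0,0]

```text
time: 2.77
tool_pos: [543.0, -207.4, 129.0]
tcp_rot: [-3.139, 0.252, 0.359]
contact_force: [-0.7, -0.5, 0.8]
grip_width: 60.1
```

Call:
step_arm:
  deltas:
    - [0,0,0,0,0,0]
    - [0,0,0,0,0,0]
    - [0,0,0,0,0,0]
    - [0,0,0,0,0,0]
    - [0,0,0,0,0,0]
  fingers: 0

```text
time: 3.18
tool_pos: [546.3, -206.8, 131.8]
tcp_rot: [3.14, 0.249, 0.36]
contact_force: [0.3, 0.0, -1.0]
grip_width: 31.3
```

Call:
step_arm:
  deltas:
    - [0,0,0,0,0,0]
    - [0,0,0,0,0,0]
    - [0,0,0,0,0,0]

```text
time: 3.43
tool_pos: [545.8, -206.4, 130.9]
tcp_rot: [-3.142, 0.25, 0.36]
contact_force: [-0.2, 1.4, 1.7]
grip_width: 17.0
```

Run:
```python
from g import *
st()
for n in('scene','top'):
    c=shot(n,n+'2')
    h=cv2.cvtColor(c['color'],cv2.COLOR_RGB2HSV); win=(slice(225,325),slice(365,440)) if n=='top' else (slice(190,250),slice(255,330))
    m=cv2.inRange(h,(100,120,60),(125,255,255))[win];ys,xs=np.nonzero(m);print(n,len(xs),xs.mean()+win[1].start,ys.mean()+win[0].start)
    m=cv2.inRange(h,(20,120,80),(32,255,255))[win];ys,xs=np.nonzero(m);print(n,len(xs),xs.min()+win[1].start,ys.min()+win[0].start,xs.max(),ys.max())
```

```text
t 3.43 pos [ 545.8 -206.4  130.9] rot [-3.142  0.25   0.36 ] q [-0.41  0.67  1.35 -0.18  1.31  0.87] F [-0.2  1.4  1.7] w 17.0
scene 8 312.125 214.625
scene 44 269 217 30 36
top 422 415.49289099526067 303.1516587677725
top 126 404 271 48 66
```

Call:
step_arm:
  deltas:
    - [-3,0,-11,0,0,0]
    - [-9,0,-34,0,0,0]
    - [-16,0,-63,0,0,0]
    - [-23,0,-92,0,0,0]
    - [-30,0,-118,0,0,0]

```text
time: 3.95
tool_pos: [546.0, -206.6, 254.8]
tcp_rot: [3.141, 0.249, 0.36]
contact_force: [0.4, -0.2, -1.7]
grip_width: 17.0
```

Call:
step_arm:
  deltas:
    - [-5,0,-20,0,0,0]
    - [-10,0,-38,0,0,0]
    - [-15,0,-55,0,0,0]
    - [-18,0,-70,0,0,0]
    - [-18,0,-70,0,0,0]

```text
time: 4.37
tool_pos: [546.5, -207.0, 328.7]
tcp_rot: [3.137, 0.246, 0.359]
contact_force: [0.2, 0.5, -1.0]
grip_width: 17.1
```

Run:
```python
from g import *
st()
c=shot('scene','s3');d=shot('top','t3')
a=cv2.resize(c['color'][60:260,180:380,::-1],None,fx=2,fy=2);b=cv2.resize(d['color'][180:380,340:540,::-1],None,fx=2,fy=2)
cv2.imwrite('pics/c3.png',np.hstack([a,b]))
R,z=Rt(.36,-.797);P=np.array([520.,0,335])
print(goal(P,R))
```

```text
t 4.37 pos [ 546.5 -207.   328.7] rot [3.137 0.246 0.359] q [-0.41  0.53  1.05 -0.18  1.74  0.79] F [ 0.2  0.5 -1. ] w 17.1
([44.7, -202.4, -21.9], [0.001, 1.046, 0.001])
```

View pics/c3.png

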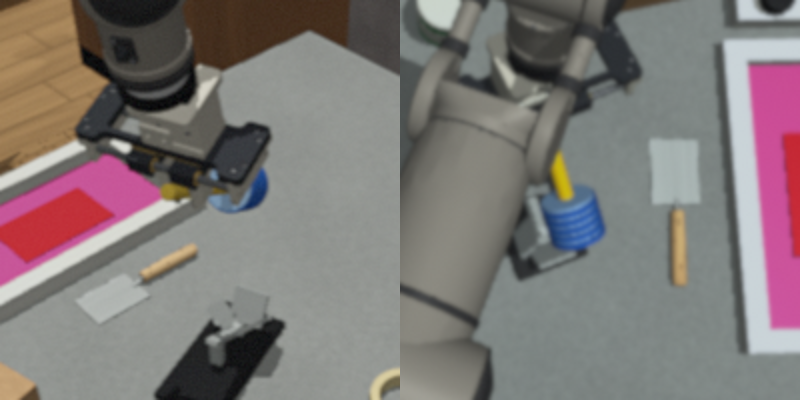

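Call:
step_arm:
  deltas:
    - [3,-13,-1,0,0.06,0]
    - [9,-38,-4,0,0.18,0]
    - [15,-64,-7,0,0.3,0]
    - [20,-90,-10,0,0.42,0]
    - [26,-116,-12.5,0,0.54,0]

```text
time: 4.88
tool_pos: [530.6, -86.9, 329.6]
tcp_rot: [-3.141, -0.294, 0.359]
contact_force: [0.7, 0.6, -2.2]
grip_width: 17.3
```

Run:
```python
from g import *
st()
R,z=Rt(.36,-.797);P=np.array([505.,60,345])
print(goal(P,R))
```

```text
t 4.88 pos [530.6 -86.9 329.6] rot [-3.141 -0.294  0.359] q [-0.42  0.19  1.56  0.22  1.2   0.73] F [ 0.7  0.6 -2.2] w 17.3
([30.9, -146.5, -6.6], [0.0, 0.503, -0.001])
```

Call:
step_arm:
  deltas:
    - [6,-29,-1,0,0.1,0]
    - [12,-59,-3,0,0.2,0]
    - [19,-88,-4,0,0.3,0]
    - [25,-117,-5,0,0.4,0]
    - [31,-146,-6.6,0,0.503,0]

```text
time: 5.3
tool_pos: [504.4, 59.1, 344.3]
tcp_rot: [-3.141, -0.794, 0.358]
contact_force: [0.9, 2.0, -0.6]
grip_width: 17.3
```

Call:
step_arm:
  deltas:
    - [0,0,0,0,0,0]
    - [0,0,0,0,0,0]

```text
time: 5.47
tool_pos: [503.7, 59.6, 343.4]
tcp_rot: [-3.139, -0.789, 0.36]
contact_force: [0.9, -0.6, -0.8]
grip_width: 17.4
```

Run:
```python
from g import *
st()
c=shot('scene','s4');d=shot('top','t4')
a=cv2.resize(c['color'][120:400,250:530,::-1],(400,400));b=cv2.resize(d['color'][180:380,180:380,::-1],None,fx=2,fy=2)
cv2.imwrite('pics/c4.png',np.hstack([a,b]))
R,z=Rt(.36,-.797)
o=bot.get_obs()
g=o['tool_pos']+6*z
for n,c in(('s',c),('t',d)):
    print(n,[proj(c,g+[0,0,k]).round(1).tolist() for k in(44,0,-106,-156)])
print(goal(np.array([491.9,185.8,325.])-6*z,R))
```

```text
t 5.47 pos [503.7  59.6 343.4] rot [-3.139 -0.789  0.36 ] q [-0.3  -0.08  2.01  0.76  0.69  0.44] F [ 0.9 -0.6 -0.8] w 17.4
s [[380.6, 183.2], [378.1, 201.3], [372.8, 239.5], [370.7, 255.3]]
t [[286.1, 248.4], [287.7, 252.5], [291.1, 261.4], [292.6, 265.1]]
([7.9, -124.7, 30.8], [0.0, 0.006, 0.001])
```

View pics/c4.png

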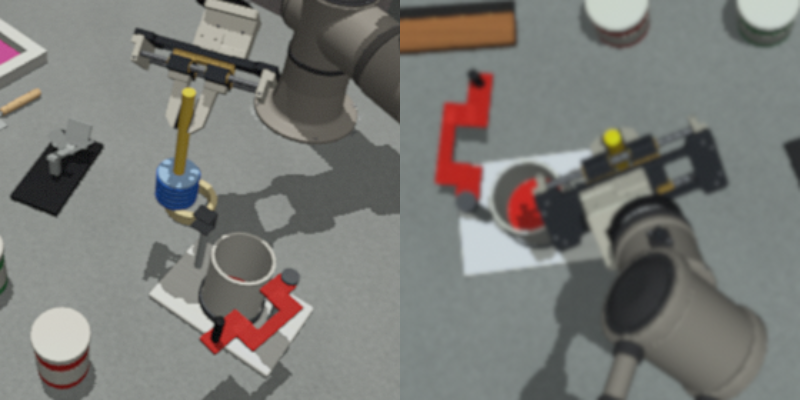

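Run:
```python
from g import *
S=bot.capture('scene');T=bot.capture('top')
cs=[(S,'scene0',(420,300),60),(T,'top0',(244,270),40)]
ob=[]
for c,n,seed,r in cs:
    im=cv2.imread(f'pics/{n}.png'); k=4
    x0,y0=seed[0]-r,seed[1]-r
    g=cv2.resize(im[y0:y0+2*r,x0:x0+2*r],None,fx=k,fy=k,interpolation=cv2.INTER_CUBIC)
    m=(g[:,:,0].astype(int)<150).astype(np.uint8)  # blue channel: red floor also dark
    m=cv2.morphologyEx(m,cv2.MORPH_OPEN,np.ones((3,3)))
    nl,l,s,ce=cv2.connectedComponentsWithStats(m,connectivity=4)
    i=l[r*k,r*k]; cn=max(cv2.findContours((l==i).astype(np.uint8),0,2)[0],key=cv2.contourArea)
    e=cv2.fitEllipse(cn); uv=np.array(e[0])/k+[x0,y0]; print(n,s[i],uv.round(2),np.array(e[1])/k); ob.append((c,uv))
f=lambda p:np.concatenate([proj(c,[p[0],p[1],132])-u for c,u in ob])
r=least_squares(f,[490,185]);print(r.x,f(r.x))
for c,u in ob: print(back(c,u,132))
```

```text
scene0 [  160   177   165   133 16924] [420.47 300.84] [32.1737442  41.38712311]
top0 [    0     0   320   320 71845] [248.04 278.99] [53.52140427 67.72198486]
[488.07989587 182.03057486] [-1.67359808 -2.71804337 -3.4857171  -0.67296307]
[491.0852506  188.74104719 132.        ]
[486.26341434 173.35577736 132.        ]
```

Call:
step_arm:
  deltas:
    - [1,-20,2,0,0,0]
    - [4,-52,10,0,0.003,0]
    - [6,-88,20,0,0.006,0]
    - [8,-113,27,0,0.006,0]
    - [8,-124.5,31,0,0.006,0]

```text
time: 6.08
tool_pos: [487.9, 186.9, 329.3]
tcp_rot: [-3.141, -0.798, 0.362]
contact_force: [-0.6, -0.7, -2.8]
grip_width: 17.3
```

Call:
step_arm:
  deltas:
    - [0,0,0,0,0,0]
    - [0,0,0,0,0,0]
    - [0,0,0,0,0,0]

```text
time: 6.33
tool_pos: [488.7, 184.0, 329.6]
tcp_rot: [3.141, -0.799, 0.36]
contact_force: [0.2, -1.1, -2.1]
grip_width: 17.2
```

Run:
```python
from g import *
st()
c=shot('scene','s5');d=shot('top','t5')
a=cv2.resize(c['color'][170:370,320:520,::-1],(400,400));b=cv2.resize(d['color'][200:340,160:300,::-1],(400,400))
cv2.imwrite('pics/c5.png',np.hstack([a,b]))
R,z=Rt(.36,-.797)
o=bot.get_obs()
h=cv2.cvtColor(c['color'],cv2.COLOR_RGB2HSV)
m=cv2.inRange(h,(97,90,50),(125,255,255))[150:330,360:480];ys,xs=np.nonzero(m)
print('head px',xs.min()+360,xs.max()+360,ys.min()+150,ys.max()+150)
g=o['tool_pos']+6*z
for k in(44,0,-106,-131,-156):print(k,proj(c,g+[0,0,k]).round(1),proj(d,g+[0,0,k]).round(1))
print(goal(np.array([491.5,185.3,173.])-6*z,R),g)
```

```text
t 6.33 pos [488.7 184.  329.6] rot [ 3.141 -0.799  0.36 ] q [ 0.11 -0.05  2.03  0.45  0.41  0.98] F [ 0.2 -1.1 -2.1] w 17.2
head px 407 442 268 302
44 [442.2 220.3] [226.5 259. ]
0 [437.  237.8] [230.1 262.8]
-106 [426.2 274.5] [237.8 270.8]
-131 [423.9 282.2] [239.5 272.5]
-156 [421.7 289.6] [241.1 274.1]
([-110.0, -0.7, 105.7], [0.001, -0.002, -0.001]) [492.66682776 185.02086764 325.54442247]
```

View pics/c5.png

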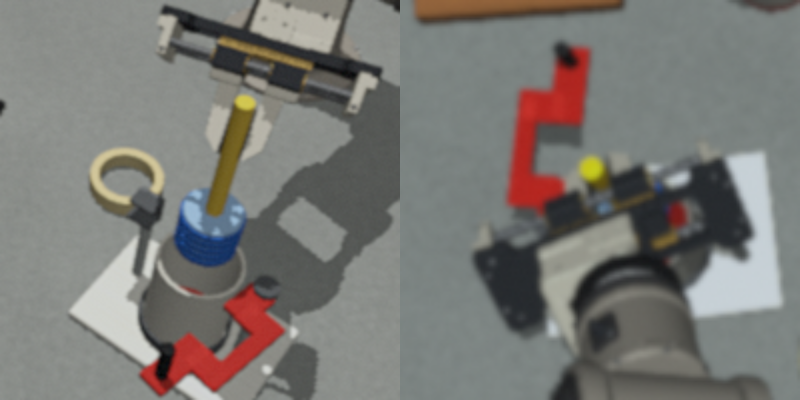

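Call:
step_arm:
  deltas:
    - [-1,-1.8,0,0,0,0]
    - [-10,-1.8,9,0,0,0]
    - [-24,-1.8,23,0,0,0]
    - [-38,-1.8,36,0,0,0]
    - [-52,-1.8,50,0,0,0]

```text
time: 6.85
tool_pos: [486.7, 178.8, 264.3]
tcp_rot: [-3.125, -0.787, 0.36]
contact_force: [0.4, 0.8, -1.5]
grip_width: 17.4
```

Call:
step_arm:
  deltas:
    - [-14,0,14,0,0,0]
    - [-28,0,27,0,0,0]
    - [-40,0,38.5,0,0,0]
    - [-48,0,46,0,0,0]
    - [-52,0,50,0,0,0]

```text
time: 7.27
tool_pos: [487.2, 171.4, 204.0]
tcp_rot: [-3.095, -0.802, 0.358]
contact_force: [-0.1, 0.7, -2.4]
grip_width: 17.3
```

Call:
step_arm:
  deltas:
    - [0,0,0,0,0,0]
    - [-1.5,0,1.5,0,0,0]
    - [-3,0,3,0,0,0]
    - [-3,0,3,0,0,0]

```text
time: 7.6
tool_pos: [486.9, 172.4, 200.3]
tcp_rot: [-3.094, -0.801, 0.359]
contact_force: [-0.7, 1.0, -2.2]
grip_width: 17.2
```

Run:
```python
from g import *
st()
R,z=Rt(.36,-.797)
print(goal(np.array([491,186.3,260.])-6*z,R))
R,z=Rt(.76,-.797)
print(goal(np.array([491,186.3,260.])-6*z,R))
```

```text
t 7.6 pos [486.9 172.4 200.3] rot [-3.094 -0.801  0.359] q [ 0.03  0.17  2.26  1.75  0.28 -0.42] F [-0.7  1.  -2.2] w 17.2
([49.0, -13.5, -40.7], [-0.047, -0.004, -0.001])
([49.2, -11.8, -40.5], [0.24, -0.011, -0.279])
```

Call:
step_arm:
  deltas:
    - [5,-2,-4,0,0,0]
    - [18,-6,-15,-0.01,0,0]
    - [34,-10,-28,-0.03,0,0]
    - [49,-13.5,-41,-0.047,-0.004,0]
    - [49,-13.5,-41,-0.047,-0.004,0]

```text
time: 8.02
tool_pos: [486.2, 180.0, 256.5]
tcp_rot: [-3.111, -0.79, 0.361]
contact_force: [0.3, 0.7, -2.3]
grip_width: 17.2
```

Call:
step_arm:
  deltas:
    - [0,0,0,0,0,0]
    - [0,0,0,0,0,0]

```text
time: 8.18
tool_pos: [486.2, 180.7, 256.3]
tcp_rot: [-3.111, -0.792, 0.365]
contact_force: [0.0, 0.2, -1.4]
grip_width: 17.4
```

Run:
```python
from g import *
st()
for yw in(.56,.76,.96):
    R,z=Rt(yw,-.797)
    print(goal(np.array([491,186.3,260.])-6*z,R))
```

```text
t 8.18 pos [486.2 180.7 256.3] rot [-3.111 -0.792  0.365] q [0.07 0.05 2.17 0.99 0.28 0.39] F [ 0.   0.2 -1.4] w 17.4
([7.3, -2.8, -3.8], [0.109, 0.003, -0.137])
([7.4, -2.0, -3.7], [0.252, 0.0, -0.277])
([7.7, -1.2, -3.4], [0.395, -0.002, -0.417])
```

Call:
step_arm:
  deltas:
    - [4,-1,-2,0.05,0,-0.05]
    - [7,-2,-4,0.13,0,-0.14]
    - [7,-2,-4,0.21,0,-0.23]
    - [7.5,-1.5,-3.5,0.3,0,-0.32]
    - [7.7,-1.2,-3.4,0.395,0,-0.417]

```text
time: 8.6
tool_pos: [488.1, 182.4, 263.0]
tcp_rot: [-3.139, -0.8, 0.95]
contact_force: [0.1, -0.0, -1.9]
grip_width: 17.4
```

Call:
step_arm:
  deltas:
    - [0,0,0,0,0,0]
    - [0,0,0,0,0,0]

```text
time: 8.77
tool_pos: [489.2, 181.7, 262.3]
tcp_rot: [-3.137, -0.798, 0.937]
contact_force: [-0.1, 0.1, -2.8]
grip_width: 17.0
```

Run:
```python
from g import *
st()
R,z=Rt(.96,-.797)
for h in(260,220,181): print(goal(np.array([491,186.3,h])-6*z,R))
```

```text
t 8.77 pos [489.2 181.7 262.3] rot [-3.137 -0.798  0.937] q [-0.18  0.15  2.04  1.02  0.86 -0.21] F [-0.1  0.1 -2.8] w 17.0
([1.7, -1.2, -1.0], [0.012, -0.001, -0.016])
([-26.9, -1.1, 27.0], [0.012, -0.001, -0.016])
([-54.8, -0.9, 54.2], [0.012, -0.001, -0.016])
```

Now q5 = 0.86, with plenty of margin. Descending.

Call:
step_arm:
  deltas:
    - [-4,-1,4,0.01,0,-0.01]
    - [-16,-1,16,0.012,0,-0.016]
    - [-30,-1,29.5,0.012,0,-0.016]
    - [-44,-1,43,0.012,0,-0.016]
    - [-52,-1,51,0.012,0,-0.016]

```text
time: 9.18
tool_pos: [485.9, 184.0, 188.1]
tcp_rot: [-3.14, -0.795, 0.962]
contact_force: [-0.6, 0.4, -2.8]
grip_width: 17.3
```

Call:
step_arm:
  deltas:
    - [-1,0,1,0,0,0]
    - [-2.8,0,3,0,0,0]
    - [-2.8,0,3,0,0,0]
    - [-2.8,0,3,0,0,0]

```text
time: 9.52
tool_pos: [487.7, 183.9, 186.8]
tcp_rot: [3.139, -0.798, 0.968]
contact_force: [-0.8, 0.1, -1.4]
grip_width: 17.5
```

Run:
```python
from g import *
st()
R,z=Rt(.96,-.797)
o=bot.get_obs();g=o['tool_pos']+6*z;print(g)
c=shot('scene','s6')
cv2.imwrite('pics/c6.png',cv2.resize(c['color'][170:370,320:520,::-1],(600,600)))
print(proj(c,g+[0,0,44]),proj(c,g+[0,0,0]))
for h in(173,): print(goal(np.array([491,186.3,h])-6*z,R))
```

```text
t 9.52 pos [487.7 183.9 186.8] rot [ 3.139 -0.798  0.968] q [-0.18  0.29  2.13  1.22  0.76 -0.53] F [-0.8  0.1 -1.4] w 17.5
[490.16366879 187.39083134 182.6190463 ]
[428.60582281 272.27756606] [424.54483981 285.80565043]
([-7.2, 1.2, 6.5], [-0.002, -0.001, 0.006])
```

View pics/c6.png

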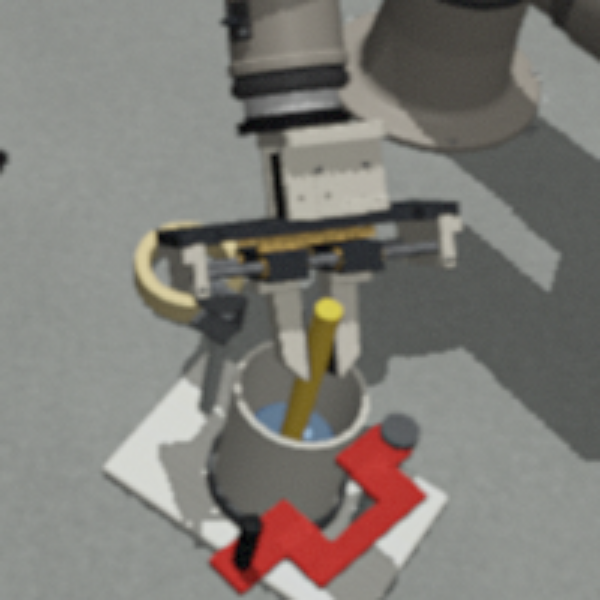

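Call:
step_arm:
  deltas:
    - [-1,1,1,0,0,0]
    - [-2.5,1,2.4,0,0,0]
    - [-3.8,1,3.6,0,0,0]
    - [-4.5,1,4.2,0,0,0]
    - [-4.5,1,4.2,0,0,0]

```text
time: 9.98
tool_pos: [488.2, 182.9, 179.7]
tcp_rot: [3.141, -0.797, 0.966]
contact_force: [-0.0, 0.5, -1.1]
grip_width: 17.5
```

Call:
step_arm:
  deltas:
    - [-0.7,0,0.7,0,0,0]
    - [-1.4,0,1.4,0,0,0]
    - [-1.4,0,1.4,0,0,0]

```text
time: 10.23
tool_pos: [488.3, 183.0, 177.8]
tcp_rot: [3.141, -0.797, 0.967]
contact_force: [-0.1, 0.3, -1.6]
grip_width: 17.4
```

Call:
step_arm:
  deltas:
    - [-0.7,0,0.7,0,0,0]
    - [-1.4,0,1.4,0,0,0]
    - [-1.4,0,1.4,0,0,0]

```text
time: 10.48
tool_pos: [488.3, 183.0, 175.9]
tcp_rot: [3.14, -0.797, 0.967]
contact_force: [-0.1, -0.2, -1.9]
grip_width: 17.0
```

Call:
step_arm:
  deltas:
    - [-0.7,0,0.7,0,0,0]
    - [-1,0,1,0,0,0]
    - [-1,0,1,0,0,0]

```text
time: 10.73
tool_pos: [488.9, 183.4, 175.9]
tcp_rot: [3.139, -0.8, 0.968]
contact_force: [-1.6, 0.2, 7.2]
grip_width: 17.2
```

Call:
step_arm:
  deltas:
    - [-0.7,0,0.7,0,0,0]
    - [-1,0,1,0,0,0]
    - [-1,0,1,0,0,0]

```text
time: 10.98
tool_pos: [489.6, 183.8, 175.9]
tcp_rot: [3.138, -0.803, 0.969]
contact_force: [-5.0, -1.4, 16.7]
grip_width: 17.4
```

Call:
step_arm:
  deltas:
    - [0.7,0,-0.7,0,0,0]
    - [1,0,-1,0,0,0]
    - [1,0,-1,0,0,0]

```text
time: 11.23
tool_pos: [488.8, 183.4, 175.8]
tcp_rot: [3.139, -0.8, 0.968]
contact_force: [-2.2, 0.2, 6.5]
grip_width: 16.9
```

Call:
step_arm:
  deltas:
    - [0,0,0,0,0,0]
    - [0,0,0,0,0,0]
    - [0,0,0,0,0,0]
    - [0,0,0,0,0,0]
    - [0,0,0,0,0,0]
  fingers: 50

```text
time: 11.65
tool_pos: [488.3, 183.0, 174.4]
tcp_rot: [3.14, -0.797, 0.967]
contact_force: [0.4, 0.1, -0.2]
grip_width: 46.3
```

Call:
step_arm:
  deltas:
    - [0,0,-8,0,0,0]
    - [0,0,-25,0,0,0]
    - [0,0,-50,0,0,0]
    - [0,0,-80,0,0,0]
    - [0,0,-110,0,0,0]

```text
time: 12.07
tool_pos: [442.2, 117.7, 251.9]
tcp_rot: [-3.141, -0.796, 0.966]
contact_force: [0.7, 1.0, 0.8]
grip_width: 50.1
```

Run:
```python
from g import *
st()
c=shot('scene','s7');d=shot('top','t7')
a=cv2.resize(c['color'][200:360,340:500,::-1],(400,400));b=cv2.resize(d['color'][200:340,160:300,::-1],(400,400))
cv2.imwrite('pics/c7.png',np.hstack([a,b]))
for n,c,w in(('s',c,(slice(200,340),slice(380,470))),('t',d,(slice(220,300),slice(200,270)))):
    h=cv2.cvtColor(c['color'],cv2.COLOR_RGB2HSV);m=cv2.inRange(h,(20,120,80),(32,255,255));ys,xs=np.nonzero(m[w]);xs=xs+w[1].start;ys=ys+w[0].start
    print(n,len(xs),xs.min(),xs.max(),ys.min(),ys.max(),'end exp',proj(c,[491,186.5,217]).round(1),'low',proj(c,[491,186.5,132]).round(1))
    for y in range(ys.min(),ys.max()+1,4):print(y,xs[ys==y].mean().round(1) if (ys==y).any() else None,end=' ')
```

```text
t 12.07 pos [442.2 117.7 251.9] rot [-3.141 -0.796  0.966] q [-0.4   0.09  2.14  0.98  1.   -0.4 ] F [0.7 1.  0.8] w 50.1
s 384 392 432 200 315 end exp [427.1 275.3] low [419.6 300.2]
200 405.8 204 392.5 208 None 212 None 216 None 220 None 224 None 228 None 232 None 236 None 240 None 244 None 248 None 252 None 256 None 260 None 264 None 268 None 272 None 276 428.0 280 426.5 284 426.0 288 424.5 292 423.0 296 422.0 300 420.5 304 419.5 308 419.0 312 417.5 t 95 233 247 268 282 end exp [237.4 271.6] low [242.8 277.2]
268 237.0 272 236.5 276 240.0 280 244.5
```

View pics/c7.png

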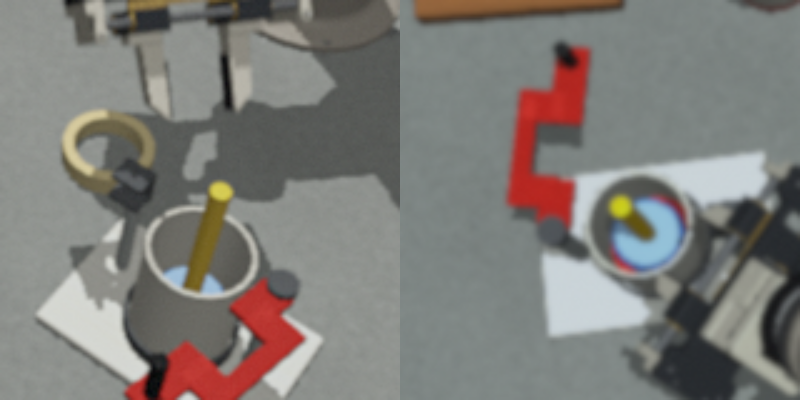

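```bash
cat >> g.py <<'E'
def Rd(psi): return (Ro.from_euler('z',psi)*Ro.from_euler('x',np.pi)).as_matrix()
SP=np.array([491.6,186.2,.136])
def knob(q): return [150*np.sin(q),72-150*np.cos(q),197]
E
python3 - <<'E'
from g import *
T=bot.capture('top');S=bot.capture('scene')
for q in(1.3,1.36,1.42):print(q,np.round(tf(SP,knob(q)),1),proj(T,tf(SP,knob(q))),proj(S,tf(SP,knob(q))))
R,z=Rt(.96,0)
print(goal([440,115,330],R))
E
```

```text
1.3 [630.5 237.4 197. ] [218.80430963 216.44060571] [400.74142815 340.76409059]
1.36 [631.4 246.3 197. ] [215.12487867 216.12085549] [404.32092746 344.30670431]
1.42 [631.8 255.3 197. ] [211.42341312 216.01627546] [408.15154724 347.71785968]
([52.9, -1.3, -57.7], [0.001, -0.797, 0.005])
```

Call:
step_arm:
  deltas:
    - [8,0,-10,0,-0.06,0]
    - [22,0,-25,0,-0.18,0]
    - [36,0,-40,0,-0.3,0]
    - [46,0,-50,0,-0.42,0]
    - [53,-1,-58,0,-0.54,0]

```text
time: 12.68
tool_pos: [440.6, 115.2, 331.4]
tcp_rot: [3.138, -0.306, 0.966]
contact_force: [0.2, 0.5, -1.1]
grip_width: 50.2
```

Call:
step_arm:
  deltas:
    - [0,0,0,0,-0.1,0]
    - [0,0,0,0,-0.2,0]
    - [0,0,0,0,-0.257,0]
    - [0,0,0,0,-0.257,0]

```text
time: 13.02
tool_pos: [440.6, 117.5, 328.4]
tcp_rot: [-3.14, -0.05, 0.971]
contact_force: [-1.0, -0.5, 0.3]
grip_width: 49.9
```

Run:
```python
from g import *
st()
print(goal([631.5,246.5,330],Rd(3.07)))
```

```text
t 13.02 pos [440.6 117.5 328.4] rot [-3.14  -0.05   0.971] q [0.07 0.14 1.58 0.04 1.39 0.66] F [-1.  -0.5  0.3] w 49.9
([214.0, 84.9, 9.0], [0.052, -0.033, -2.098])
```

Call:
step_arm:
  deltas:
    - [20,8,1,0.02,-0.015,-0.06]
    - [60,24,3,0.04,-0.03,-0.17]
    - [105,41,5,0.05,-0.033,-0.29]
    - [150,60,7,0.05,-0.033,-0.41]
    - [190,75,8,0.05,-0.033,-0.53]

```text
time: 13.43
tool_pos: [597.6, 221.4, 330.0]
tcp_rot: [-3.111, -0.029, 1.505]
contact_force: [1.2, -0.0, 1.1]
grip_width: 50.0
```

Call:
step_arm:
  deltas:
    - [0,0,0,0,0,-0.12]
    - [0,0,0,0,0,-0.24]
    - [0,0,0,0,0,-0.36]
    - [0,0,0,0,0,-0.48]
    - [0,0,0,0,0,-0.6]

```text
time: 13.85
tool_pos: [596.3, 220.4, 329.9]
tcp_rot: [-3.132, -0.042, 2.105]
contact_force: [0.2, -0.7, 1.1]
grip_width: 50.3
```

Call:
step_arm:
  deltas:
    - [0,0,0,0,0,-0.12]
    - [0,0,0,0,0,-0.24]
    - [0,0,0,0,0,-0.36]
    - [0,0,0,0,0,-0.48]
    - [0,0,0,0,0,-0.6]

```text
time: 14.27
tool_pos: [596.2, 220.3, 330.1]
tcp_rot: [3.125, -0.04, 2.706]
contact_force: [-0.0, 0.2, 0.7]
grip_width: 50.1
```

Run:
```python
from g import *
st()
print(goal([631.5,246.5,270],Rd(3.07)))
print(goal([631.5,246.5,196],Rd(3.07)))
```

```text
t 14.27 pos [596.2 220.3 330.1] rot [ 3.125 -0.04   2.706] q [ 0.22  0.53  1.02  0.04  1.62 -0.92] F [-0.   0.2  0.7] w 50.1
([-23.3, 37.7, 59.9], [0.023, -0.036, -0.365])
([-26.3, 36.5, 133.8], [0.023, -0.036, -0.365])
```

Call:
step_arm:
  deltas:
    - [-8,12,20,0.01,-0.01,-0.1]
    - [-18,28,42,0.02,-0.03,-0.22]
    - [-23.3,37.7,58,0.023,-0.036,-0.33]
    - [-23.3,37.7,59.9,0.023,-0.036,-0.365]
    - [-23.3,37.7,59.9,0.023,-0.036,-0.365]

```text
time: 14.68
tool_pos: [631.3, 246.3, 267.8]
tcp_rot: [-3.14, -0.004, 3.066]
contact_force: [-0.2, 0.3, -0.4]
grip_width: 50.1
```

Run:
```python
from g import *
st()
print(goal([631.5,246.5,196],Rd(3.07)))
c=shot('scene','s8');d=shot('top','t8')
a=cv2.resize(c['color'][230:390,330:490,::-1],(400,400));b=cv2.resize(d['color'][160:300,160:300,::-1],(400,400))
cv2.imwrite('pics/c8.png',np.hstack([a,b]))
```

```text
t 14.68 pos [631.3 246.3 267.8] rot [-3.14  -0.004  3.066] q [ 0.26  0.63  1.   -0.    1.51 -1.24] F [-0.2  0.3 -0.4] w 50.1
([-0.5, 0.3, 71.8], [-0.001, -0.004, -0.004])
```

View pics/c8.png

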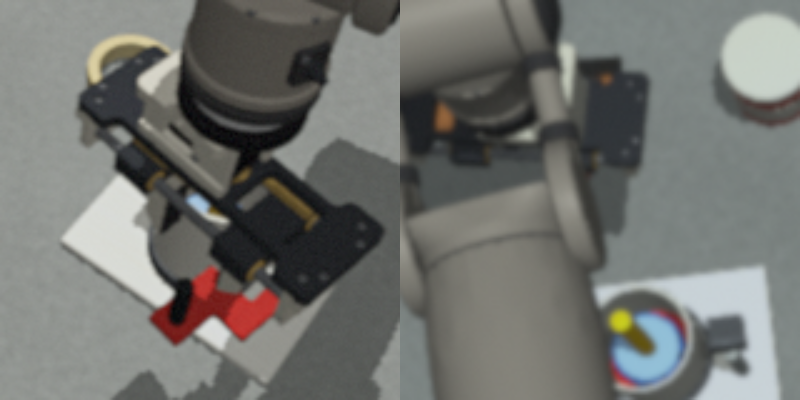

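Call:
step_arm:
  deltas:
    - [0,0,15,0,0,0]
    - [0,0,35,0,0,0]
    - [0,0,55,0,0,0]
    - [0,0,67,0,0,0]
    - [0,0,72,0,0,0]

```text
time: 15.2
tool_pos: [631.4, 245.3, 198.0]
tcp_rot: [-3.14, -0.0, 3.062]
contact_force: [0.0, -0.0, -0.7]
grip_width: 50.1
```

Call:
step_arm:
  deltas:
    - [0,0,0,0,0,0]
    - [0,0,0,0,0,0]
    - [0,0,0,0,0,0]
    - [0,0,0,0,0,0]
    - [0,0,0,0,0,0]
  fingers: 0

```text
time: 15.62
tool_pos: [632.5, 245.9, 200.6]
tcp_rot: [-3.141, 0.004, 3.063]
contact_force: [-0.3, -0.2, 0.2]
grip_width: 21.5
```

Call:
step_arm:
  deltas:
    - [0,0,0,0,0,0]
    - [0,0,0,0,0,0]

```text
time: 15.78
tool_pos: [632.4, 245.8, 200.1]
tcp_rot: [-3.14, 0.003, 3.063]
contact_force: [-0.7, -0.8, 2.7]
grip_width: 12.9
```

Run:
```python
from g import *
st()
# arc: rows of 0.06-ish rad relative to call start
o=bot.get_obs();H=np.array(tf(SP,[0,72,0]));print(H,np.hypot(*(o['tool_pos'][:2]-H[:2])),'q',np.arctan2(*(o['tool_pos'][:2]-H[:2])[::-1])-SP[2]+np.pi/2)
```

```text
t 15.78 pos [632.4 245.8 200.1] rot [-3.140e+00  3.000e-03  3.063e+00] q [ 0.26  0.67  1.12 -0.    1.35 -1.23] F [-0.7 -0.8  2.7] w 12.9
[481.83815757 257.53516967   0.        ] 150.97790495114324 q 1.3570602415622433
```

Call:
step_arm:
  deltas:
    - [0.1,-6,0,0,0,0.04]
    - [1.1,-18,0,0,0,0.12]
    - [3,-29.8,0,0,0,0.2]
    - [5.9,-41.4,0,0,0,0.28]
    - [9.7,-52.8,0,0,0,0.36]

```text
time: 16.2
tool_pos: [618.4, 193.8, 200.1]
tcp_rot: [3.141, 0.003, 2.699]
contact_force: [-0.2, 1.0, 2.2]
grip_width: 13.3
```

Call:
step_arm:
  deltas:
    - [0.5,-12,0,0,0,0.08]
    - [1.9,-23.9,0,0,0,0.16]
    - [4.3,-35.7,0,0,0,0.24]
    - [7.6,-47.2,0,0,0,0.32]
    - [11.8,-58.4,0,0,0,0.4]

```text
time: 16.62
tool_pos: [582.6, 146.0, 200.1]
tcp_rot: [3.141, 0.002, 2.299]
contact_force: [-1.7, 1.8, 2.0]
grip_width: 13.1
```

```bash
cat > q.py <<'E'
from g import *
st()
o=bot.get_obs();H=np.array(tf(SP,[0,72,0]));d=o['tool_pos'][:2]-H[:2];print('r',np.hypot(*d),'q',np.arctan2(d[1],d[0])-SP[2]+np.pi/2)
E
python3 q.py
```

```text
t 16.62 pos [582.6 146.  200.1] rot [3.141e+00 2.000e-03 2.299e+00] q [ 0.12  0.52  1.39 -0.    1.23 -0.61] F [-1.7  1.8  2. ] w 13.1
r 150.31733490134644 q 0.5983621849485933
```

Call:
step_arm:
  deltas:
    - [0.3,-9,0,0,0,0.06]
    - [1.1,-18,0,0,0,0.12]
    - [2.4,-26.8,0,0,0,0.18]
    - [4.3,-35.7,0,0,0,0.24]
    - [6.7,-44.3,0,0,0,0.3]

```text
time: 17.03
tool_pos: [545.2, 121.6, 200.1]
tcp_rot: [3.14, 0.002, 2.0]
contact_force: [-1.0, 2.8, 1.9]
grip_width: 12.6
```

Call:
step_arm:
  deltas:
    - [0.1,-6,0,0,0,0.04]
    - [0.5,-12,0,0,0,0.08]
    - [1.1,-18,0,0,0,0.12]
    - [1.9,-23.9,0,0,0,0.16]
    - [3,-29.8,0,0,0,0.2]

```text
time: 17.45
tool_pos: [517.1, 111.9, 200.1]
tcp_rot: [3.139, 0.002, 1.801]
contact_force: [0.1, 1.2, 2.3]
grip_width: 13.1
```

```bash
python3 q.py
```

```text
t 17.45 pos [517.1 111.9 200.1] rot [3.139e+00 2.000e-03 1.801e+00] q [ 0.07  0.4   1.59 -0.    1.15 -0.16] F [0.1 1.2 2.3] w 13.1
r 149.84055005301505 q 0.10167734946151308
```

Call:
step_arm:
  deltas:
    - [0,-3,0,0,0,0.02]
    - [0.1,-6,0,0,0,0.04]
    - [0.3,-9,0,0,0,0.06]
    - [0.4,-11,0,0,0,0.073]
    - [0.4,-11,0,0,0,0.073]

```text
time: 17.87
tool_pos: [506.2, 109.7, 200.0]
tcp_rot: [3.14, 0.002, 1.729]
contact_force: [-2.4, 2.9, 5.9]
grip_width: 13.3
```

Call:
step_arm:
  deltas:
    - [0,-1.5,0,0,0,0.01]
    - [0,-3,0,0,0,0.02]
    - [0,-3,0,0,0,0.02]

```text
time: 18.12
tool_pos: [503.5, 109.3, 200.0]
tcp_rot: [3.139, 0.002, 1.71]
contact_force: [-1.1, 3.4, 6.1]
grip_width: 13.0
```

Call:
step_arm:
  deltas:
    - [0,-1.5,0,0,0,0.01]
    - [0,-3,0,0,0,0.02]
    - [0,-3,0,0,0,0.02]

```text
time: 18.37
tool_pos: [500.6, 108.9, 200.0]
tcp_rot: [3.139, 0.001, 1.69]
contact_force: [-1.5, 3.1, 5.7]
grip_width: 13.1
```

```bash
python3 q.py
```

```text
t 18.37 pos [500.6 108.9 200. ] rot [3.139e+00 1.000e-03 1.690e+00] q [ 0.07  0.37  1.64 -0.    1.13 -0.05] F [-1.5  3.1  5.7] w 13.1
r 149.78787737688106 q -0.010279061153978919
```

Call:
step_arm:
  deltas:
    - [0,-1,0,0,0,0.007]
    - [0,-2,0,0,0,0.013]
    - [0,-2,0,0,0,0.013]

```text
time: 18.62
tool_pos: [499.4, 108.8, 200.0]
tcp_rot: [3.137, 0.001, 1.677]
contact_force: [2.0, 4.4, 3.4]
grip_width: 13.1
```

Call:
step_arm:
  deltas:
    - [0,-1,0,0,0,0.007]
    - [0,-2,0,0,0,0.013]
    - [0,-2,0,0,0,0.013]

```text
time: 18.87
tool_pos: [499.2, 108.8, 200.1]
tcp_rot: [3.133, 0.001, 1.664]
contact_force: [9.5, 6.0, -0.7]
grip_width: 12.7
```

Call:
step_arm:
  deltas:
    - [0,-1,0,0,0,0.007]
    - [0,-2,0,0,0,0.013]
    - [0,-2,0,0,0,0.013]

```text
time: 19.12
tool_pos: [499.0, 108.8, 200.2]
tcp_rot: [3.129, 0.001, 1.651]
contact_force: [15.3, 6.3, -5.2]
grip_width: 13.2
```

Call:
step_arm:
  deltas:
    - [0,-1.5,0,0,0,0]
    - [0,-3,0,0,0,0]
    - [0,-3,0,0,0,0]

```text
time: 19.37
tool_pos: [498.6, 108.8, 200.4]
tcp_rot: [3.123, 0.0, 1.651]
contact_force: [27.6, 9.4, -12.2]
grip_width: 12.8
```

Call:
step_arm:
  deltas:
    - [0,4,0,0,0,-0.02]
    - [0,7.5,0,0,0,-0.04]
    - [0,7.5,0,0,0,-0.04]

```text
time: 19.62
tool_pos: [500.2, 108.9, 200.0]
tcp_rot: [3.138, 0.001, 1.692]
contact_force: [1.1, 4.8, 6.2]
grip_width: 12.9
```

Call:
step_arm:
  deltas:
    - [0,0,0,0,0,0]
    - [0,0,0,0,0,0]
    - [0,0,0,0,0,0]
    - [0,0,0,0,0,0]
  fingers: 40

```text
time: 19.95
tool_pos: [498.6, 108.0, 199.1]
tcp_rot: [3.141, 0.002, 1.691]
contact_force: [0.5, -0.2, 0.3]
grip_width: 35.4
```

Call:
step_arm:
  deltas:
    - [0,0,-8,0,0,0]
    - [0,0,-28,0,0,0]
    - [0,0,-58,0,0,0]
    - [0,0,-85,0,0,0]
    - [0,0,-100,0,0,0]

```text
time: 20.37
tool_pos: [499.4, 108.4, 303.2]
tcp_rot: [3.136, 0.002, 1.691]
contact_force: [1.0, -0.0, 0.2]
grip_width: 40.1
```

Run:
```python
from g import *
st()
c=shot('scene','s9');d=shot('top','t9')
a=cv2.resize(c['color'][210:370,340:500,::-1],(400,400));b=cv2.resize(d['color'][200:340,160:300,::-1],(400,400))
cv2.imwrite('pics/c9.png',np.hstack([a,b]))
for n,c,w in(('s',c,(slice(250,340),slice(390,470))),('t',d,(slice(250,300),slice(220,270)))):
    h=cv2.cvtColor(c['color'],cv2.COLOR_RGB2HSV);m=cv2.inRange(h,(20,120,80),(32,255,255));ys,xs=np.nonzero(m[w]);xs=xs+w[1].start;ys=ys+w[0].start
    print(n,len(xs),xs.min(),xs.max(),ys.min(),ys.max(),'end exp',proj(c,[491,186.5,217]).round(1))
    m=cv2.inRange(h,(22,120,160),(32,255,255));ys,xs=np.nonzero(m[w]);print('bright',len(xs),xs.mean()+w[1].start,ys.mean()+w[0].start)
print(goal([491,186.5,300],Rd(1.68)))
```

```text
t 20.37 pos [499.4 108.4 303.2] rot [3.136e+00 2.000e-03 1.691e+00] q [ 0.06  0.28  1.47 -0.    1.39 -0.05] F [ 1.  -0.   0.2] w 40.1
s 260 414 431 274 315 end exp [427.1 275.3]
bright 4 428.25 277.75
t 75 233 246 269 282 end exp [237.4 271.6]
bright 0 nan nan
([78.5, 0.5, 2.7], [0.008, 0.002, 0.011])<stdin>:9: RuntimeWarning: Mean of empty slice.
  ret = ret.dtype.type(ret / rcount)
```

View pics/c9.png

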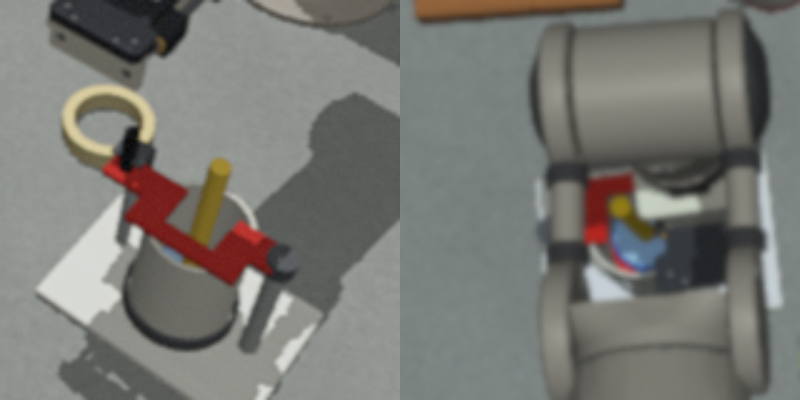

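Call:
step_arm:
  deltas:
    - [0,0,15,0,0,0]
    - [0,0,42,0,0,0]
    - [0,0,72,0,0,0]
    - [0,0,92,0,0,0]
    - [0,0,100,0,0,0]

```text
time: 20.88
tool_pos: [496.6, 108.0, 195.6]
tcp_rot: [-3.136, 0.002, 1.691]
contact_force: [-0.7, -0.2, -0.9]
grip_width: 40.2
```

Call:
step_arm:
  deltas:
    - [0,-3,0,0,0,0]
    - [0,-7,0,0,0,0]
    - [0,-10,0,0,0,0]
    - [0,-12,0,0,0,0]
    - [0,-12,0,0,0,0]

```text
time: 21.3
tool_pos: [487.1, 106.9, 200.7]
tcp_rot: [3.138, 0.002, 1.691]
contact_force: [0.7, 0.1, -0.6]
grip_width: 39.7
```

Call:
step_arm:
  deltas:
    - [0,-1,0,0,0,0]
    - [0,-2,0,0,0,0]
    - [0,-2,0,0,0,0]

```text
time: 21.55
tool_pos: [486.4, 106.8, 200.4]
tcp_rot: [3.136, 0.002, 1.691]
contact_force: [5.4, 1.6, 1.9]
grip_width: 40.1
```

Call:
step_arm:
  deltas:
    - [0,-1,0,0,0,0]
    - [0,-2,0,0,0,0]
    - [0,-2,0,0,0,0]

```text
time: 21.8
tool_pos: [486.1, 106.7, 200.5]
tcp_rot: [3.132, 0.002, 1.691]
contact_force: [11.1, 2.0, -1.4]
grip_width: 40.3
```

Call:
step_arm:
  deltas:
    - [0,-1,0,0,0,0]
    - [0,-2,0,0,0,0]
    - [0,-2,0,0,0,0]

```text
time: 22.05
tool_pos: [485.8, 106.7, 200.5]
tcp_rot: [3.128, 0.002, 1.691]
contact_force: [18.6, 3.2, -6.9]
grip_width: 40.3
```

Call:
step_arm:
  deltas:
    - [0,6,0,0,0,0]
    - [0,14,0,0,0,0]
    - [0,18,0,0,0,0]
    - [0,18,0,0,0,0]

```text
time: 22.38
tool_pos: [499.3, 108.3, 199.2]
tcp_rot: [3.141, 0.002, 1.691]
contact_force: [-1.2, -0.2, 0.4]
grip_width: 39.6
```

Call:
step_arm:
  deltas:
    - [0,0,-8,0,0,0]
    - [0,0,-28,0,0,0]
    - [0,0,-58,0,0,0]
    - [0,0,-85,0,0,0]
    - [0,0,-100,0,0,0]
  fingers: 50

```text
time: 22.8
tool_pos: [499.0, 108.5, 303.2]
tcp_rot: [3.136, 0.002, 1.691]
contact_force: [0.3, -0.4, 0.6]
grip_width: 49.7
```

Run:
```python
from g import *
st();print(goal([491,186.7,290],Rd(1.7)))
```

```text
t 22.8 pos [499.  108.5 303.2] rot [3.136e+00 2.000e-03 1.691e+00] q [ 0.07  0.28  1.47 -0.    1.39 -0.05] F [ 0.3 -0.4  0.6] w 49.7
([78.6, 1.4, 13.1], [0.005, 0.002, -0.009])
```

Call:
step_arm:
  deltas:
    - [12,0.5,0,0,0,0]
    - [35,1,0,0,0,0]
    - [58,1.4,0,0.002,0,-0.009]
    - [73,1.4,0,0.002,0,-0.009]
    - [78.5,1.4,0,0.002,0,-0.009]

```text
time: 23.22
tool_pos: [489.4, 188.9, 298.5]
tcp_rot: [-3.139, 0.001, 1.702]
contact_force: [-0.2, 0.3, 0.6]
grip_width: 49.8
```

Call:
step_arm:
  deltas:
    - [0,0,0,0,0,0]
    - [0,0,0,0,0,0]
    - [0,0,0,0,0,0]

```text
time: 23.47
tool_pos: [490.6, 186.0, 299.1]
tcp_rot: [-3.14, 0.002, 1.7]
contact_force: [-0.5, 0.1, -0.0]
grip_width: 50.0
```

Run:
```python
from g import *
st();print(goal([491,186.7,210],Rd(1.7)))
```

```text
t 23.47 pos [490.6 186.  299.1] rot [-3.14e+00  2.00e-03  1.70e+00] q [ 0.22  0.31  1.44 -0.    1.39  0.09] F [-0.5  0.1 -0. ] w 50.0
([0.9, 0.6, 89.1], [-0.001, 0.002, -0.0])
```

Call:
step_arm:
  deltas:
    - [0.5,0.5,15,0,0,0]
    - [0.7,0.5,40,0,0,0]
    - [0.8,0.5,65,0,0,0]
    - [0.8,0.5,82,0,0,0]
    - [0.8,0.5,89,0,0,0]

```text
time: 23.88
tool_pos: [490.0, 186.0, 207.8]
tcp_rot: [-3.137, 0.003, 1.699]
contact_force: [-0.5, -0.4, 0.2]
grip_width: 49.9
```

Call:
step_arm:
  deltas:
    - [0,0,0,0,0,0]
    - [0,0,0,0,0,0]
    - [0,0,0,0,0,0]
    - [0,0,0,0,0,0]
    - [0,0,0,0,0,0]
  fingers: 0

```text
time: 24.3
tool_pos: [491.6, 187.3, 211.4]
tcp_rot: [3.14, 0.002, 1.7]
contact_force: [-0.5, 0.4, -0.3]
grip_width: 21.0
```

Call:
step_arm:
  deltas:
    - [0,0,0,0,0,0]
    - [0,0,0,0,0,0]
    - [0,0,0,0,0,0]

```text
time: 24.55
tool_pos: [491.7, 187.4, 211.2]
tcp_rot: [3.14, 0.002, 1.7]
contact_force: [-0.3, -0.6, 5.6]
grip_width: 17.4
```

```bash
python3 -c "
from g import *
st()
c=shot('scene','s10');h=cv2.cvtColor(c['color'],cv2.COLOR_RGB2HSV);m=cv2.inRange(h,(20,120,60),(32,255,255));w=m[250:340,390:470]
for y in range(0,90,5):
  x=np.nonzero(w[y])[0]
  if len(x):print(y+250,x.min()+390,x.max()+390)
"
```

```text
t 24.55 pos [491.7 187.4 211.2] rot [3.14e+00 2.00e-03 1.70e+00] q [ 0.22  0.38  1.59 -0.    1.18  0.09] F [-0.3 -0.6  5.6] w 17.4
260 415 448
265 412 450
280 438 438
300 417 418
305 419 423
315 415 416
```

Call:
step_arm:
  deltas:
    - [0,0,-5,0,0,0]
    - [0,0,-18,0,0,0]
    - [0,0,-33,0,0,0]
    - [0,0,-48,0,0,0]
    - [0,0,-57,0,0,0]

```text
time: 25.02
tool_pos: [491.1, 187.4, 268.5]
tcp_rot: [-3.141, 0.002, 1.7]
contact_force: [0.8, 0.5, -1.8]
grip_width: 17.3
```

Call:
step_arm:
  deltas:
    - [0,0,-4,0,0,0]
    - [0,0,-4,0,0,0]
    - [0,0,-4,0,0,0]

```text
time: 25.27
tool_pos: [490.7, 187.3, 270.7]
tcp_rot: [-3.14, 0.002, 1.7]
contact_force: [-0.9, 0.7, -1.5]
grip_width: 16.9
```

Call:
step_arm:
  deltas:
    - [0,0,6,0,0,0]
    - [0,0,18,0,0,0]
    - [0,0,32,0,0,0]
    - [0,0,44,0,0,0]
    - [0,0,51,0,0,0]

```text
time: 25.68
tool_pos: [490.0, 187.0, 217.8]
tcp_rot: [-3.137, 0.002, 1.7]
contact_force: [-0.1, -0.6, -2.8]
grip_width: 17.1
```

Call:
step_arm:
  deltas:
    - [0,0,4,0,0,0]
    - [0,0,7,0,0,0]
    - [0,0,9,0,0,0]
    - [0,0,10,0,0,0]
    - [0,0,10,0,0,0]

```text
time: 26.1
tool_pos: [491.5, 187.4, 211.2]
tcp_rot: [3.141, 0.002, 1.7]
contact_force: [0.1, 0.2, 0.9]
grip_width: 17.2
```

Call:
step_arm:
  deltas:
    - [0,0,1,0,0,0]
    - [0,0,2,0,0,0]
    - [0,0,2,0,0,0]

```text
time: 26.35
tool_pos: [492.0, 187.5, 211.1]
tcp_rot: [3.138, 0.002, 1.7]
contact_force: [-2.8, 0.6, 15.2]
grip_width: 17.1
```

```bash
python3 -c "
from g import *
st()"
```

```text
t 26.35 pos [492.  187.5 211.1] rot [3.138e+00 2.000e-03 1.700e+00] q [ 0.22  0.38  1.59 -0.    1.17  0.09] F [-2.8  0.6 15.2] w 17.1
```

Call:
step_arm:
  deltas:
    - [0,0,-6,0,0,0]
    - [0,0,-19,0,0,0]
    - [0,0,-34,0,0,0]
    - [0,0,-49,0,0,0]
    - [0,0,-58,0,0,0]

```text
time: 26.77
tool_pos: [491.6, 187.5, 268.1]
tcp_rot: [3.14, 0.002, 1.7]
contact_force: [0.2, 0.1, -2.3]
grip_width: 17.4
```

Call:
step_arm:
  deltas:
    - [0,0,-4,0,0,0]
    - [0,0,-4,0,0,0]
    - [0,0,-4,0,0,0]

```text
time: 27.02
tool_pos: [490.9, 187.3, 269.9]
tcp_rot: [-3.14, 0.002, 1.7]
contact_force: [-0.7, 0.3, -1.5]
grip_width: 17.5
```

Call:
step_arm:
  deltas:
    - [0,0,6,0,0,0]
    - [0,0,18,0,0,0]
    - [0,0,32,0,0,0]
    - [0,0,44,0,0,0]
    - [0,0,51,0,0,0]

```text
time: 27.43
tool_pos: [490.0, 187.0, 216.7]
tcp_rot: [-3.137, 0.002, 1.7]
contact_force: [-0.0, -0.2, -1.8]
grip_width: 17.4
```

Call:
step_arm:
  deltas:
    - [0,0,4,0,0,0]
    - [0,0,7,0,0,0]
    - [0,0,9,0,0,0]
    - [0,0,10.5,0,0,0]
    - [0,0,10.5,0,0,0]

```text
time: 27.85
tool_pos: [491.7, 187.4, 211.3]
tcp_rot: [3.139, 0.002, 1.7]
contact_force: [-3.8, -0.3, 11.4]
grip_width: 17.2
```

Call:
step_arm:
  deltas:
    - [0,0,0,0,0,0]
    - [0,0,0,0,0,0]

```text
time: 28.02
tool_pos: [491.6, 187.4, 211.2]
tcp_rot: [3.139, 0.002, 1.7]
contact_force: [-3.6, -1.2, 11.1]
grip_width: 17.3
```

Call:
step_arm:
  deltas:
    - [0,0,-6,0,0,0]
    - [0,0,-19,0,0,0]
    - [0,0,-34,0,0,0]
    - [0,0,-49,0,0,0]
    - [0,0,-58,0,0,0]

```text
time: 28.43
tool_pos: [491.8, 187.5, 268.9]
tcp_rot: [3.139, 0.002, 1.7]
contact_force: [0.3, 0.8, -1.2]
grip_width: 17.0
```

Call:
step_arm:
  deltas:
    - [0,0,-4,0,0,0]
    - [0,0,-4,0,0,0]
    - [0,0,-4,0,0,0]

```text
time: 28.68
tool_pos: [490.9, 187.3, 270.4]
tcp_rot: [-3.14, 0.002, 1.7]
contact_force: [0.1, -0.1, -2.2]
grip_width: 17.3
```

Call:
step_arm:
  deltas:
    - [0,0,6,0,0,0]
    - [0,0,18,0,0,0]
    - [0,0,32,0,0,0]
    - [0,0,44,0,0,0]
    - [0,0,51,0,0,0]

```text
time: 29.1
tool_pos: [490.0, 187.0, 217.3]
tcp_rot: [-3.137, 0.002, 1.7]
contact_force: [-0.5, -0.4, -1.4]
grip_width: 16.9
```

Call:
step_arm:
  deltas:
    - [0,0,4,0,0,0]
    - [0,0,7,0,0,0]
    - [0,0,9,0,0,0]
    - [0,0,10.5,0,0,0]
    - [0,0,10.5,0,0,0]

```text
time: 29.52
tool_pos: [491.6, 187.4, 211.2]
tcp_rot: [3.14, 0.002, 1.7]
contact_force: [-1.5, -2.1, 8.5]
grip_width: 17.7
```

Call:
step_arm:
  deltas:
    - [0,0,0,0,0,0]
    - [0,0,0,0,0,0]

```text
time: 29.68
tool_pos: [491.6, 187.4, 211.2]
tcp_rot: [3.14, 0.002, 1.7]
contact_force: [-3.0, 0.0, 7.1]
grip_width: 17.4
```

```bash
python3 -c "
from g import *
st()"
```

```text
t 29.68 pos [491.6 187.4 211.2] rot [3.14e+00 2.00e-03 1.70e+00] q [ 0.22  0.38  1.59 -0.    1.17  0.09] F [-3.   0.   7.1] w 17.4
```

Call:
step_arm:
  deltas:
    - [0,0,-0.8,0,0,0]
    - [0,0,-1,0,0,0]

```text
time: 29.85
tool_pos: [491.6, 187.4, 211.2]
tcp_rot: [3.14, 0.002, 1.7]
contact_force: [0.4, 0.1, 0.9]
grip_width: 17.5
```

Call:
step_arm:
  deltas:
    - [0,0,0,0,0,0]
    - [0,0,0,0,0,0]
    - [0,0,0,0,0,0]
    - [0,0,0,0,0,0]
    - [0,0,0,0,0,0]
  fingers: 50

```text
time: 30.27
tool_pos: [491.1, 187.2, 210.3]
tcp_rot: [-3.141, 0.002, 1.7]
contact_force: [-0.2, 0.5, 0.1]
grip_width: 45.9
```

Call:
step_arm:
  deltas:
    - [0,0,-8,0,0,0]
    - [0,0,-28,0,0,0]
    - [0,0,-58,0,0,0]
    - [0,0,-90,0,0,0]
    - [0,0,-120,0,0,0]

```text
time: 30.68
tool_pos: [490.9, 187.5, 332.6]
tcp_rot: [-3.141, 0.002, 1.7]
contact_force: [1.1, -0.5, 0.2]
grip_width: 49.9
```

Call:
step_arm:
  deltas:
    - [-25,0,-10,0,0,0]
    - [-60,0,-20,0,0,0]
    - [-95,0,-25,0,0,0]
    - [-125,0,-25,0,0,0]
    - [-150,0,-25,0,0,0]

```text
time: 31.1
tool_pos: [510.6, 36.8, 356.9]
tcp_rot: [3.141, 0.003, 1.699]
contact_force: [0.5, -0.6, -0.1]
grip_width: 49.8
```

Call:
step_arm:
  deltas:
    - [-30,0,0,0,0,0]
    - [-65,0,0,0,0,0]
    - [-100,0,0,0,0,0]
    - [-125,0,0,0,0,0]
    - [-130,0,0,0,0,0]

```text
time: 31.52
tool_pos: [527.4, -93.9, 356.1]
tcp_rot: [-3.141, 0.003, 1.696]
contact_force: [-1.2, 0.5, -0.9]
grip_width: 50.3
```

Run:
```python
from g import *
st()
c=shot('scene','s11');d=shot('top','t11')
a=cv2.resize(c['color'][::,80:560,::-1],(400,400));b=cv2.resize(d['color'][170:350,150:330,::-1],(400,400))
cv2.imwrite('pics/c11.png',np.hstack([a,b]))
s0=cv2.imread('pics/scene9.png') if 0 else None
h=cv2.cvtColor(c['color'],cv2.COLOR_RGB2HSV)
m=cv2.inRange(h,(20,120,60),(32,255,255))[250:340,400:450]
print([(y+250,np.nonzero(m[y])[0].mean()+400) for y in range(20,70,6) if m[y].any()],'exp end',proj(c,[491,186.5,217]))
```

```text
t 31.52 pos [527.4 -93.9 356.1] rot [-3.141e+00  3.000e-03  1.696e+00] q [-0.32  0.3   1.29 -0.    1.54 -0.44] F [-1.2  0.5 -0.9] w 50.3
[(276, np.float64(428.0)), (282, np.float64(426.5)), (288, np.float64(424.5)), (294, np.float64(422.5)), (300, np.float64(420.5)), (306, np.float64(422.0))] exp end [427.06597808 275.29451305]
```

View pics/c11.png

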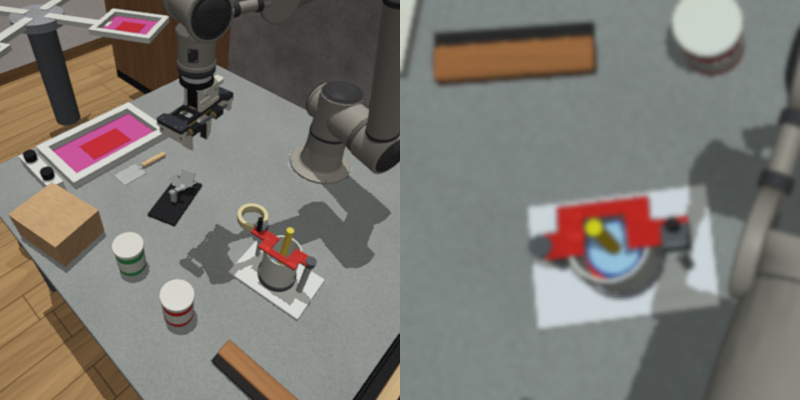

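The brush stands upright in the tub under the closed guard, the knob is at the catch, and the other things are where they were. I'm handing it in.

```bash
python3 -c "
from g import *
print(bot.close_job())"
```

```text
the job is handed in; nothing more can be done
None
```

The job is done and handed in at about 31.5 s of the 72 s allowed; no verdict came back.

- **Brush into the tub:** I took it from the rack, set it head down on the tub floor and let go. The floor contact was about 17 N, eased off before release. A first descent hit a wrist joint limit and drifted sideways in the tub. I raised the brush, turned the wrist and came down again; no contact force showed.
- **Guard:** I swung it closed by the knob to its end stop, holding up to about 28 N in the closing direction. It may have moved back about a millimetre as I let go, so I pushed the knob again from outside. It was hard against the stop at about 19 N.
- **Scrubbing:** I gripped the handle's end from above and made three strokes of about 59 to 60 mm. The floor contact at the bottom was about 15, 11 and 8 N, and the grip held throughout (width steady near 17 mm). On the first stroke the return was only lightly on the floor, so I pressed 2 mm further to be sure.
- **Last checks:** the final pictures show the brush upright under the closed guard with its handle in the slot, and the tub in its socket. The handle's end was within about 1 pixel of where it should be. The inks, tape, squeegee and knife looked untouched. The arm was clear and touching nothing.

The one disagreement was in measuring: the two cameras differed by about 5 mm on the tub's position, so I used a value between them, and the fit held.

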